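# Turn the lure carrier over in its resin-curing tray

### The job

The lure carrier in the near bay of the curing tray has been cured on its orange face. Pick up the red-handled lifter, slide its blade under the carrier's near edge and lever it over the metal ridge, then nudge it off the ridge so that it lies flat in the far bay, blue face up. Work gently with the blade alone, pressing only lightly on the tray (the fingers must not touch the tacky carrier), leave the things around as they are, and stand the lifter back upright on its cork pad.

Things in the scene. Friction and masses are not known exactly. Their poses are not given: they have to be found in the camera images.
- ridge (a point): Metal ridge across the white curing tray: middle of its near face, at the level of the bays' floor (16 mm over the table). x points from the near bay over the ridge to the far bay, z up. Ridge 4 mm high, 5 mm thick (x 0 to 5 mm). Far bay: x 5 to 80 mm, closed by a wall. Side walls (inner faces y = +-33 mm) and far wall stand 8 mm over the floor. Tray fixed.
- near_end (a point): Middle of the near bay's open near end, at floor level, 101 mm before the ridge; axes as the ridge's. The near bay's floor is flat from here to the ridge. The tray's white bed (both bays) stands on springs: a push down above about 4 N sinks it 1 mm for each 8 N more, by 4 mm at most, then it is hard.
- carrier: Flat lure carrier 60 (its x) x 56 (y) x 8 mm, 45 g; origin at its centre, z out of the orange face. A 3 mm plate; both faces carry rails 2.5 mm high, 6 mm wide, along x at both sides, so under the plate is a gap 2.5 mm high, 44 mm wide, open to the near end. Starts orange up in the near bay, roughly square, far edge 2 to 12 mm short of the ridge, free to slide.
- lifter: Cranked lifter, 90 g. Origin: middle of the red upright handle (16 mm wide in y: grip there; 24 mm in x; 37 mm below to 30 mm above). Steel foot 26 mm wide, underside z = -45 mm, x -31 to 17 mm; from there a 1.6 mm blade goes on 45 mm to the tip, on a stiff friction pivot set anywhere from level to 0.36 rad tip-up: not measured, feel for it. x to the tip, z up. Stands on its foot.
- pad: Cork pad 130 mm (x) by 80 mm (y), 6 mm high, fixed to the table; origin at the centre of its underside. The lifter starts with its handle about 20 mm to the -x side of the pad's centre, blade roughly along the pad's +x.
- jar: Closed amber jar, 40 mm across, 60 mm high; origin at the centre of its underside. Leave alone.
- spool: Red thread spool standing upright, 32 mm across, 32 mm high; origin at the centre of its underside. Leave alone.
- cup: White cup, 68 mm across, 60 mm high; origin at the centre of its underside. Leave alone.
There are look-alikes about, which are no part of the job. Of the things that look like the part that bears ridge, the middle-sized one is meant. Several things look just like the pad: the one meant starts farthest to the robot's left.

How it is judged:
On the way, in this order (a step that is already met when the one before it is completed fails the run):
1. the carrier is raised at an angle by the lifter (tilted 23 to 75 degrees, leaning on the blade) (angle between carrier's own z axis and vertical between 0.4 and 1.3 rad and contact force between lifter and carrier above 0.03 N), for 0.1 s.
2. the carrier has gone over, blue face up (angle between carrier's own z axis and vertical above 2.7 rad and x of carrier in the frame of ridge above 0 m), for 0.2 s.
At the end, for the whole second after the job is handed in: The carrier rests blue face up, flat (within 4.5 degrees) on the far bay's floor, centre 33 to 53 mm past the ridge's near face, within 10 mm of the tray's middle line; the lifter stands released and upright (4.5 degrees) on the cork pad, handle within 45 mm of its centre (angle between carrier's own z axis and vertical above 3.06 rad and x of carrier in the frame of ridge between 0.033 and 0.053 m and y of carrier in the frame of ridge between -0.01 and 0.01 m and z of carrier in the frame of ridge between 0.002 and 0.006 m and linear speed of each of carrier, lifter below 0.01 m/s and angle between lifter's own z axis and vertical below 0.08 rad and horizontal distance between lifter and pad below 0.045 m and contact force between lifter and pad above 0.2 N and height (world z) of lifter below 0.055 m); the robot touches nothing.
It fails at once if the fingers touch the carrier (contact force between the fingers and carrier above 0.3 N).
It fails at once if the lifter pushes the carrier with more than 15 N (contact force between lifter and carrier above 15 N).
It fails at once if the lifter or the arm presses on the tray with more than 12 N (contact force between any of lifter, the arm and tray above 12 N).
It fails at once if the carrier leaves the tray (distance between carrier and ridge above 0.12 m or z of carrier in the frame of ridge above 0.08 m).
It fails at once if the jar, spool or cup is moved more than 15 mm (distance of any of jar, spool, cup from where it was at the start of the episode above 0.015 m).
It also fails if it takes over 72 s, if anything falls off the work surface, if the arm or the gripper's body presses on something with over 40 N, if the wrist force passes 120 N, or if a joint passes its speed limit or range.

### The arm

A 7-joint arm with a two-finger parallel gripper is mounted at the origin on the work surface. World frame = base frame: x ahead of the robot, y to its left, z up, the work surface at z = 0. Lengths are in m, angles in rad, forces in N, time in s.
With the tool pointing down it reaches from about 0.4 to 0.875 m from the base axis. Payload 19.3 kg.
Tool frame: the origin (TCP) lies at the very end of the fingers, on their centre line; the grasp point (between the pads) lies 19 mm behind it; z points along the fingers, y is the line along which they close (so a half turn about z gives the same grasp; the last joint's range is limited). The gripper opens to 85 mm and grips with 20 to 120 N. Pads are 22 mm wide; open, the fingers measure 114 mm over their backs; the gripper's body (76 mm by 85 mm) begins 54 mm behind the grasp point. The pads swing forward as they close: fully open they stand 13 mm farther back than shut.
Start: joints at [-1.388, 0.521, -0.036, 1.599, 0.021, 1.021, -0.113], TCP at [0.156, 0.605, 0.231] pointing down, gripper open.
Joint ranges: [-2.91, 2.91], [-0.3, 2.13], [-1.5, 1.42], [0.17, 2.43], [-1.26, 4.41], [0.16, 1.93], [-2.52, 2.52]. Speed limits (rad/s): [1.89, 1.89, 2.39, 2.39, 3.01, 3.01, 3.01].

### API

Orientations are given as [roll, pitch, yaw] about the fixed x, y, z axes, in that order (R = Rz(yaw) Ry(pitch) Rx(roll)).
In Python, from workcell import monitor, optics, job_done gives the robot as it stands.
- The arm moves only by the shell command python3 -m handwheel 'ROWS' [FORCE]. ROWS is JSON, a list of rows, each an object of numbers: "dx", "dy", "dz": the shift along the tool's x, y, z in cm; "wx", "wy", "wz": the turn, a rotation vector about the tool's x, y, z in rad; "claw": the opening in per cent of the stroke, from 0 (shut) to 100 (fully open). A call has 1 to 8 rows; each row shifts and turns the commanded pose from where the row before left it, along the tool's axes as they then stand; what a row does not reach is not made up. A row lasts 1/8 s, in which the tool goes at most 62.5 mm and 10.7 degrees, less where a joint would pass 70% of its speed; a pose out of reach is approached as far as the arm can. A call with a gripper value outside its range is refused whole. The fingers move at their own pace and stop on an object; FORCE is the grip in N (left out, the last holds). Time passes only in rows, so rows that do not move let the fingers close. It gives the time, the measured TCP pose, the force, the opening and the grip force at its end, in the units of the state.
- monitor.observe(): the state, without advancing time (a new reading comes with each control period).
- optics.grab_frame(name): name is "scene" or "side" or "wrist"; returns a dict with "frame" (384x512x3 uint8, blue, green, red), "fovy" (degrees; the focal length in pixels is half the picture's height over the tangent of half this angle, whatever the lens; pixels are square), "cx", "cy" (the principal point, pixels), "k1" (the pictures are not rectified: a ray, as slopes to the right and down, at radius r is drawn at 1 + k1 r^2 times it, then the intrinsics apply), "R" (3x3) and "t" (3): a world point X has camera coordinates R X + t. Camera axes: x right, y down, z forward; pixel columns grow to the right and rows downward; lengths in m; the calibration is good to about 2 mm. A picture is of the moment at which its call begins. There is no depth.
- job_done(): hands the job in; it is judged then, once.
Trained networks look in the newest picture that a camera, given by its name, has taken for a name from the list of things; names that differ only in an ending like _2 or _b are one class to them, and where a whole thing is asked for, a point or a joint stands for the part that bears it (a point fixed in the world has none). Each returns a list of dicts, best first, with "p" (0 to 1); they miss things now and then, are a little off and sometimes report something else, mostly with a low value. They report only what shows in the picture. A call takes as long as a camera call. They do not tell look-alikes from the thing itself.
- optics.masks_of(name, camera): "region" (384x512 bool, what is visible of it) and "rect" ([left, top, width, height] in pixels, round what is visible of it).
The state is a dict: "clock": time; "qpos": joint angles; "qd": joint speeds; "joint_efforts": joint torques, N m; "position": TCP position; "tool_rot": TCP orientation; "force": force on the tool from outside, world axes, zero at the start; "moment": the same for the moment, N m; "grip_width": finger opening in m; "finger_force": force on a finger pad.
Only numpy, scipy, OpenCV 4.12 (cv2) and the standard library are available. Lean on these libraries where they do the work, as an engineer would, in place of code of your own. Each camera call takes 0.05 s, during which the arm holds its last target. There are 200 camera calls.

## Working session

There is one attempt and no reset: what is moved stays moved. The work goes in short steps, Python scripts to look and compute and a shell command to move; the robot and the scene stay as the last step left them, time stands still between calls to the robot, and variables do not carry over. Pictures are saved under pics/ and viewed, at most 10 in all, crops included, and the job is handed in when it is done.

```bash
mkdir -p pics
cat > h.py <<'E'
import numpy as np, cv2
from workcell import monitor, optics, job_done
def save(f,name,crop=None,s=1):
    im=f["frame"]
    if crop: x,y,w,h=crop; im=im[y:y+h,x:x+w]
    cv2.imwrite("pics/"+name,cv2.resize(im,None,fx=s,fy=s,interpolation=cv2.INTER_CUBIC))
def K(f):
    h,w=f["frame"].shape[:2]; F=h/2/np.tan(np.radians(f["fovy"])/2)
    return np.array([[F,0,f["cx"]],[0,F,f["cy"]],[0,0,1.]]), np.array([f["k1"],0,0,0.])
def proj(f,X):
    X=np.atleast_2d(np.asarray(X,float)); k,d=K(f)
    R=np.asarray(f["R"],float)
    Y=X@R.T+np.asarray(f["t"]); s=Y[:,:2]/Y[:,2:]
    r2=(s**2).sum(1,keepdims=True); s=s*(1+f["k1"]*r2)
    return s@k[:2,:2].T+k[:2,2]
def unproj(f,uv,z):
    k,d=K(f); uv=np.asarray(uv,float).reshape(-1,1,2)
    s=cv2.undistortPoints(uv,k,d).reshape(-1,2)
    R=np.asarray(f["R"]); c=-R.T@np.asarray(f["t"])
    v=np.c_[s,np.ones(len(s))]@R
    return c+v*((z-c[2])/v[:,2])[:,None]
E
python3 - <<'E'
from h import *
ims=[]
for c in ["scene","side","wrist"]:
    f=optics.grab_frame(c); ims.append(f["frame"].copy())
    print(c,f["fovy"],f["k1"],-np.asarray(f["R"]).T@np.asarray(f["t"]))
    for n in ["ridge","carrier","lifter","pad","jar","spool","cup"]:
        for m in optics.masks_of(n,c):
            r=m["region"]; ys,xs=np.nonzero(r)
            print(n,round(m["p"],2),m["rect"],len(xs),np.round(unproj(f,[xs.mean(),ys.mean()],.015)[0],3))
a=np.vstack([np.hstack(ims[:2]),np.hstack([ims[2],ims[2]*0])])
cv2.imwrite("pics/a.png",cv2.resize(a,(800,600)))
E
```

```text
scene 57.08887009663549 -0.06990407754506132 [0.79496067 0.48619422 0.86884061]
ridge 0.88 [330.1, 214.8, 98.4, 82.7] 3846 [0.328 0.296 0.015]
ridge 0.83 [240.2, 297.3, 52.3, 28.8] 1180 [0.662 0.278 0.015]
ridge 0.6 [208.8, 229.8, 77.7, 52.3] 1739 [0.637 0.124 0.015]
lifter 0.82 [201.4, 167.2, 29.9, 25.0] 397 [ 0.592 -0.135  0.015]
pad 0.9 [158.4, 141.2, 44.2, 30.3] 734 [ 0.656 -0.287  0.015]
pad 0.57 [192.0, 171.5, 45.4, 30.9] 631 [ 0.613 -0.113  0.015]
jar 0.8 [187.4, 219.0, 17.4, 23.2] 252 [ 0.719 -0.012  0.015]
spool 0.46 [352.6, 319.9, 12.1, 18.5] 201 [0.496 0.415 0.015]
cup 0.77 [199.6, 99.5, 21.6, 26.5] 389 [ 0.479 -0.423  0.015]
side 44.334321536102664 -0.05029653534169254 [ 0.24818572 -0.87635775  1.02410605]
ridge 0.98 [228.4, 163.2, 62.6, 27.7] 1127 [0.631 0.119 0.015]
ridge 0.63 [238.3, 135.9, 35.1, 14.1] 491 [0.661 0.274 0.015]
ridge 0.6 [111.5, 136.1, 83.5, 40.9] 2304 [0.319 0.301 0.015]
carrier 0.62 [241.7, 166.9, 22.6, 17.7] 270 [0.601 0.138 0.015]
lifter 0.9 [264.2, 218.5, 30.4, 26.4] 384 [ 0.598 -0.114  0.015]
pad 0.9 [293.3, 265.2, 60.3, 39.2] 1416 [ 0.649 -0.303  0.015]
pad 0.66 [257.6, 223.3, 51.3, 27.9] 835 [ 0.602 -0.136  0.015]
jar 0.75 [298.1, 180.0, 17.4, 21.6] 231 [0.73  0.017 0.015]
spool 0.47 [227.3, 163.3, 69.1, 27.1] 1120 [0.63  0.122 0.015]
cup 0.78 [264.6, 313.6, 29.0, 33.0] 846 [ 0.498 -0.382  0.015]
wrist 71.07406587554063 -0.04212012057437462 [0.08666391 0.62412958 0.3733777 ]
ridge 0.73 [23.8, 230.5, 105.4, 150.3] 4962 [0.272 0.286 0.015]
```

View pics/a.png

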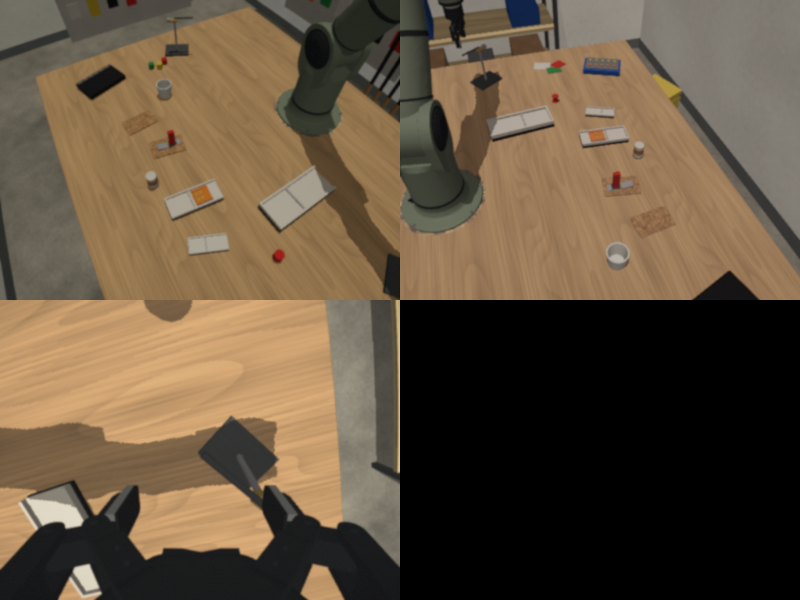

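The orange carrier sits in the middle-sized tray at scene ~(247,255), smaller than the one at (379,256) and larger than the one at (266,312). The pad holding the lifter, scene ~(215,187), has y≈-0.12; the other pad at (180,156) has y≈-0.29, so the first is farther left. I'll confirm both in one crop.

Run:
```python
from h import *
f=optics.grab_frame("scene"); g=optics.grab_frame("side")
a=cv2.resize(f["frame"][140:340,150:300],None,fx=2.66,fy=3*.8867,interpolation=2)
b=cv2.resize(g["frame"][125:325,210:360],(a.shape[1],a.shape[0]),interpolation=2)
cv2.imwrite("pics/b.png",np.hstack([a,b])); print(a.shape)
print(monitor.observe())
```

```text
(532, 399, 3)
{'clock': 1.3, 'qpos': array([-1.38818942,  0.52139727, -0.03632994,  1.59945269,  0.02116948,
        1.02110008, -0.11278372]), 'qd': array([-8.66516058e-05,  3.00934815e-04,  3.28890016e-04, -4.40587967e-04,
       -3.39907404e-04,  8.81942924e-04,  5.90043360e-04]), 'joint_efforts': array([ 1.80625681e-03, -9.26819658e+01,  1.97966471e+00, -3.70266724e+01,
        1.81569974e-02,  1.87219543e-03,  5.16396449e-05]), 'position': array([0.15632704, 0.60515041, 0.2313091 ]), 'tool_rot': array([ 3.14156960e+00, -4.47520085e-05,  2.88876827e+00]), 'force': array([-0.26975264, -0.61174711, -0.02626944]), 'moment': array([-0.04453949,  0.0391279 ,  0.0214162 ]), 'finger_force': 0.0, 'grip_width': 0.08552729907430891}
```

View pics/b.png

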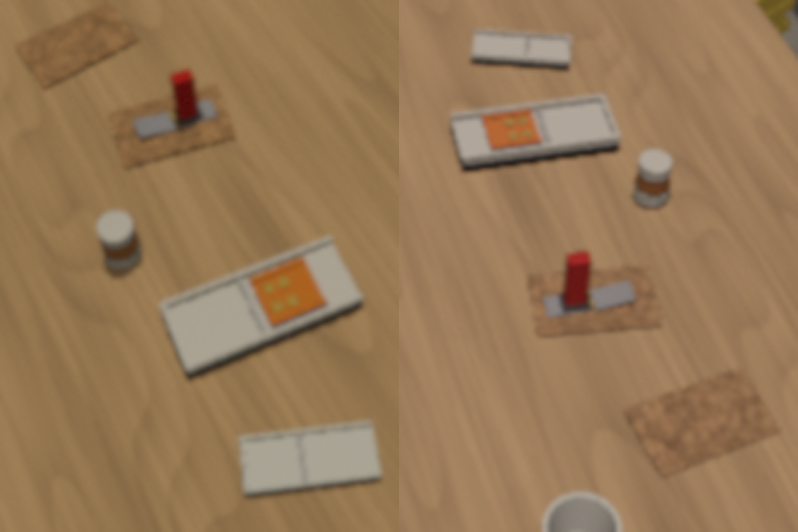

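The crop shows the chosen tray with the orange carrier in its robot-side bay (left crop ~(285,290)). The chosen pad holds the red-handled lifter, with its blade pointing away from the robot (left crop tip ~(137,126)). Next come the rough axes, then the move in.

```bash
python3 - <<'E'
from h import *
f=optics.grab_frame("scene"); g=optics.grab_frame("side")
o=lambda l:[(150+u/2.66,140+v/2.66) for u,v in l]
p=lambda l:[(210+(u-399)/2.66,125+v/2.66) for u,v in l]
print("tray rim",np.round(unproj(f,o([(335,238),(360,300),(190,370),(163,300)]),.024),3).tolist())
print("tray side",np.round(unproj(g,p([(450,112),(465,163),(618,136),(605,97)]),.024),3).tolist())
print("lift f: tip,footback,top",np.round(unproj(f,o([(137,126)]),.015),3),np.round(unproj(f,o([(215,108)]),.008),3),np.round(unproj(f,o([(181,74)]),.081),3))
print("side",np.round(unproj(g,p([(632,290)]),.015),3),np.round(unproj(g,p([(545,307)]),.008),3),np.round(unproj(g,p([(577,257)]),.081),3))
print("pad",np.round(unproj(g,p([(530,275),(540,335),(660,325),(645,265)]),.006),3).tolist())
E
python3 -m handwheel '[{"dx":0,"dy":-6,"dz":0},{"dx":-1.2,"dy":-6},{"dx":-1.2,"dy":-6},{"dx":-1.2,"dy":-6}]'
```

```text
tray rim [[0.527, 0.101, 0.024], [0.541, 0.173, 0.024], [0.719, 0.154, 0.024], [0.71, 0.076, 0.024]]
tray side [[0.54, 0.176, 0.024], [0.533, 0.09, 0.024], [0.715, 0.081, 0.024], [0.725, 0.149, 0.024]]
lift f: tip,footback,top [[ 0.643 -0.136  0.015]] [[ 0.553 -0.12   0.008]] [[ 0.584 -0.128  0.081]]
side [[ 0.648 -0.132  0.015]] [[ 0.556 -0.121  0.008]] [[ 0.585 -0.125  0.081]]
pad [[0.556, -0.074, 0.006], [0.54, -0.153, 0.006], [0.662, -0.177, 0.006], [0.678, -0.097, 0.006]]schema error: expected keys dx, dy, dz, wx, wy, wz, claw
```

```bash
python3 -m handwheel '[{"dx":-5.1,"dy":-2.5,"dz":0,"wx":0,"wy":0,"wz":0,"claw":100},{"dx":-5.1,"dy":-2.5,"dz":0,"wx":0,"wy":0,"wz":0,"claw":100},{"dx":-5.1,"dy":-2.5,"dz":0,"wx":0,"wy":0,"wz":0,"claw":100},{"dx":-5.1,"dy":-2.5,"dz":0,"wx":0,"wy":0,"wz":0,"claw":100},{"dx":-5.1,"dy":-2.5,"dz":0,"wx":0,"wy":0,"wz":0,"claw":100},{"dx":-5.1,"dy":-2.5,"dz":0,"wx":0,"wy":0,"wz":0,"claw":100},{"dx":-5.1,"dy":-2.5,"dz":0,"wx":0,"wy":0,"wz":0,"claw":100}]'; python3 -m handwheel '[{"dx":-5.1,"dy":-2.5,"dz":0,"wx":0,"wy":0,"wz":0,"claw":100},{"dx":-5.1,"dy":-2.5,"dz":0,"wx":0,"wy":0,"wz":0,"claw":100},{"dx":-5.1,"dy":-2.5,"dz":0,"wx":0,"wy":0,"wz":0,"claw":100},{"dx":-5.1,"dy":-2.5,"dz":0,"wx":0,"wy":0,"wz":0,"claw":100},{"dx":-5.1,"dy":-2.5,"dz":0,"wx":0,"wy":0,"wz":0,"claw":100},{"dx":-4.1,"dy":-2.5,"dz":0,"wx":0,"wy":0,"wz":-0.12,"claw":100},{"dx":0,"dy":0,"dz":0,"wx":0,"wy":0,"wz":0,"claw":100}]'
```

```text
clock: 2.28
position: [0.4595, 0.3451, 0.2315]
tool_rot: [3.141, 0.0, 2.889]
force: [0.7, -0.3, 0.3]
grip_width: 0.0857
finger_force: 0.0
clock: 3.15
position: [0.7091, 0.1226, 0.2305]
tool_rot: [-3.14, 0.0, 3.006]
force: [0.5, 0.8, -1.2]
grip_width: 0.0853
finger_force: 0.0
```

Run:
```python
from h import *
f=optics.grab_frame("wrist"); save(f,"w1.png",None,1.5); np.save("w1.npy",f,allow_pickle=True)
for n in ["ridge","carrier"]:
    for m in optics.masks_of(n,"wrist"): print(n,round(m["p"],2),m["rect"])
```

```text
ridge 0.89 [334.8, 63.7, 72.5, 104.6]
ridge 0.56 [211.3, 18.6, 68.7, 161.3]
carrier 0.79 [224.3, 53.2, 46.4, 55.7]
```

View pics/w1.png

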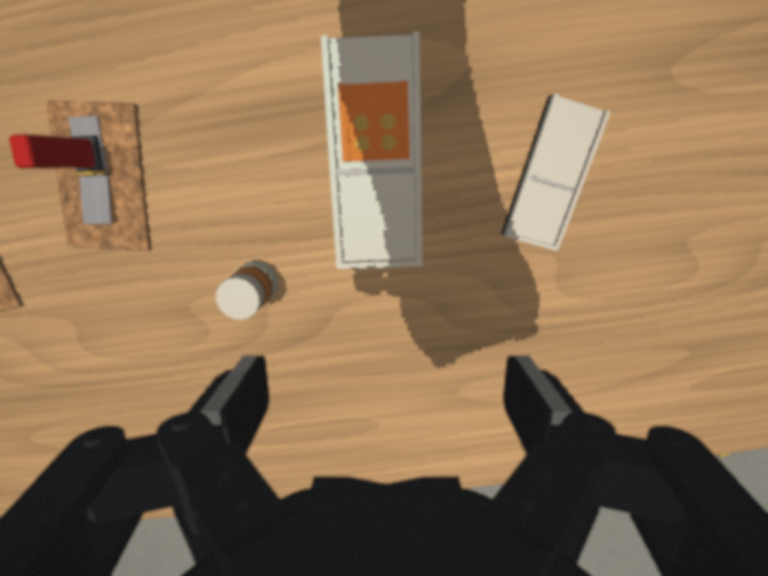

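```bash
python3 -m handwheel '[{"dx":-1,"dy":-5.8,"dz":0,"wx":0,"wy":0,"wz":0,"claw":100},{"dx":-1,"dy":-5.8,"dz":0,"wx":0,"wy":0,"wz":0,"claw":100},{"dx":0,"dy":-5.8,"dz":0,"wx":0,"wy":0,"wz":0,"claw":100},{"dx":1,"dy":-5.8,"dz":0,"wx":0,"wy":0,"wz":0,"claw":100},{"dx":0,"dy":0,"dz":0,"wx":0,"wy":0,"wz":0,"claw":100}]'
python3 - <<'E'
from h import *
f=optics.grab_frame("wrist"); save(f,"w2.png",None,1.5); np.save("w2.npy",f,allow_pickle=True)
for n in ["lifter","pad"]:
    for m in optics.masks_of(n,"wrist"): print(n,round(m["p"],2),m["rect"])
E
```

```text
clock: 3.92
position: [0.685, -0.1086, 0.2321]
tool_rot: [-3.14, 0.0, 3.003]
force: [0.3, 1.2, 0.7]
grip_width: 0.0856
finger_force: 0.0
lifter 0.89 [219.7, 65.6, 27.6, 79.3]
pad 0.97 [80.9, 110.7, 81.8, 100.7]
pad 0.88 [205.5, 55.5, 66.0, 108.9]
```

View pics/w2.png

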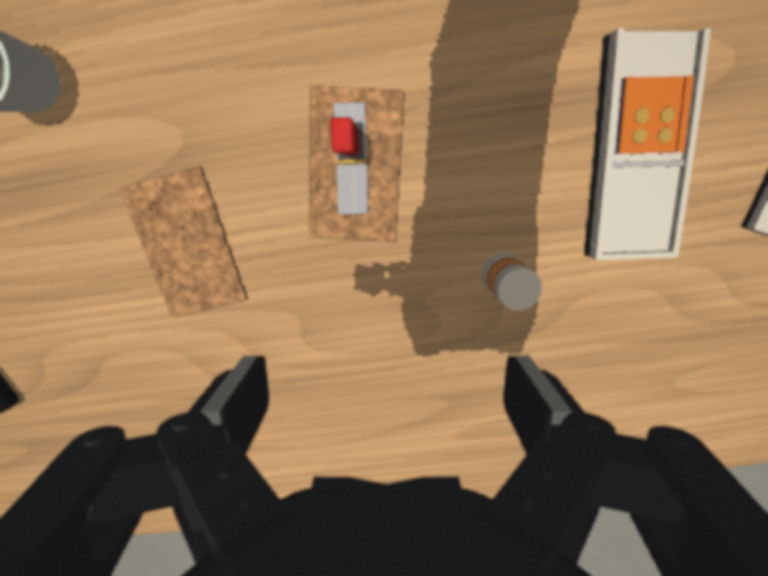

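w1 shows the tray with the carrier 8–10 px short of the ridge: ridge (337–414,170), carrier (338–410, 82–161). w2 shows the lifter on the pad: handle top (344,135), foot back (349,103), blade tip (353,213).

Run:
```python
from h import *
f=np.load("w1.npy",allow_pickle=True).item(); g=np.load("w2.npy",allow_pickle=True).item()
def P(f,l,z): return np.round(unproj(f,[(u/1.5-.17,v/1.5-.17) for u,v in l],z),4)
T=P(f,[(324,37),(419,34),(340,267),(422,264)],.024); print("rim w1",T.tolist())
r=P(f,[(338,172),(414,170)],.020); print("ridge",r.tolist())
c=P(f,[(338,83),(408,81),(342,162),(410,160)],.024); print("carr",c.tolist(), c.mean(0))
yaw=lambda n,fa:np.arctan2(*(fa-n)[[1,0]])
print("yaws tray",yaw(T[0],T[2]),yaw(T[1],T[3]),"carr",yaw(c[0],c[2]),yaw(c[1],c[3]))
T2=P(g,[(613,31),(708,31),(592,257),(680,257)],.024); print("rim w2",T2.tolist(),yaw(T2[0],T2[2]),yaw(T2[1],T2[3]))
r2=P(g,[(614,160),(684,160)],.020); print("ridge2",r2.tolist())
c2=P(g,[(625,77),(693,76),(618,152),(687,153)],.024); print("carr2",c2.tolist(), c2.mean(0))
print("handle top",P(g,[(344,135)],.081),"top edges",P(g,[(331,119),(354,119),(334,152),(357,152)],.081).tolist())
b=P(g,[(335,103),(364,103)],.008);t=P(g,[(339,214),(367,213)],.014); print("foot back",b.tolist(),"tip",t.tolist(),yaw(b.mean(0),t.mean(0)))
p=P(g,[(309,86),(405,91),(310,236),(398,241)],.006); print("pad",p.tolist(),p.mean(0),yaw(p[0],p[2]),yaw(p[1],p[3]))
```

```text
rim w1 [[0.534, 0.0989, 0.024], [0.5419, 0.1719, 0.024], [0.7164, 0.0814, 0.024], [0.7234, 0.1539, 0.024]]
ridge [[0.6356, 0.0927, 0.02], [0.6427, 0.1564, 0.02]]
carr [[0.5681, 0.1043, 0.024], [0.5742, 0.1594, 0.024], [0.6282, 0.0977, 0.024], [0.6342, 0.1538, 0.024]] [0.601175 0.1288   0.024   ]
yaws tray -0.0956502109117226 -0.09885032206826636 carr -0.10937868305776922 -0.09306372872441794
rim w2 [[0.5337, 0.0924, 0.024], [0.5415, 0.1699, 0.024], [0.7139, 0.0745, 0.024], [0.7247, 0.1557, 0.024]] -0.09900927569788277 -0.07735624715952107
ridge2 [[0.6325, 0.0954, 0.02], [0.6398, 0.157, 0.02]]
carr2 [[0.5685, 0.102, 0.024], [0.5738, 0.1586, 0.024], [0.6262, 0.0966, 0.024], [0.634, 0.1564, 0.024]] [0.600625 0.1284   0.024   ]
handle top [[ 0.5882 -0.1234  0.081 ]] top edges [[0.5767, -0.1304, 0.081], [0.5789, -0.115, 0.081], [0.5982, -0.1321, 0.081], [0.6005, -0.1163, 0.081]]
foot back [[0.5555, -0.1332, 0.008], [0.5589, -0.109, 0.008]] tip [[0.647, -0.1445, 0.014], [0.6496, -0.1198, 0.014]] -0.12070562235798807
pad [[0.5389, -0.1528, 0.006], [0.554, -0.0736, 0.006], [0.6639, -0.1754, 0.006], [0.6796, -0.0958, 0.006]] [ 0.6091 -0.1244  0.006 ] -0.17886772346061358 -0.17494470331614614
```

```bash
python3 -m handwheel '[{"dx":4.7,"dy":-1.44,"dz":3,"wx":0,"wy":0,"wz":0,"claw":100},{"dx":4.7,"dy":-1.44,"dz":3,"wx":0,"wy":0,"wz":0,"claw":100},{"dx":0,"dy":0,"dz":0,"wx":0,"wy":0,"wz":-0.024,"claw":70},{"dx":0,"dy":0,"dz":0,"wx":0,"wy":0,"wz":0,"claw":70}]'
python3 - <<'E'
from h import *
s=monitor.observe(); y=s["tool_rot"][2]; d=np.array([.588,-.124])-s["position"][:2]
print("dx,dy cm",100*(d@[np.cos(y),np.sin(y)]),100*(d@[np.sin(y),-np.cos(y)]),s["position"],y)
f=optics.grab_frame("wrist"); np.save("w3.npy",f,allow_pickle=True); save(f,"w3.png",None,1.5)
E
```

```text
clock: 4.58
position: [0.5908, -0.1186, 0.172]
tool_rot: [3.141, 0.001, 3.035]
force: [-0.2, 1.0, 0.7]
grip_width: 0.0592
finger_force: 0.0
dx,dy cm 0.22220336649903671 -0.5643637306701865 [ 0.59080955 -0.11862464  0.17196478] 3.0350567752674964
```

View pics/w3.png

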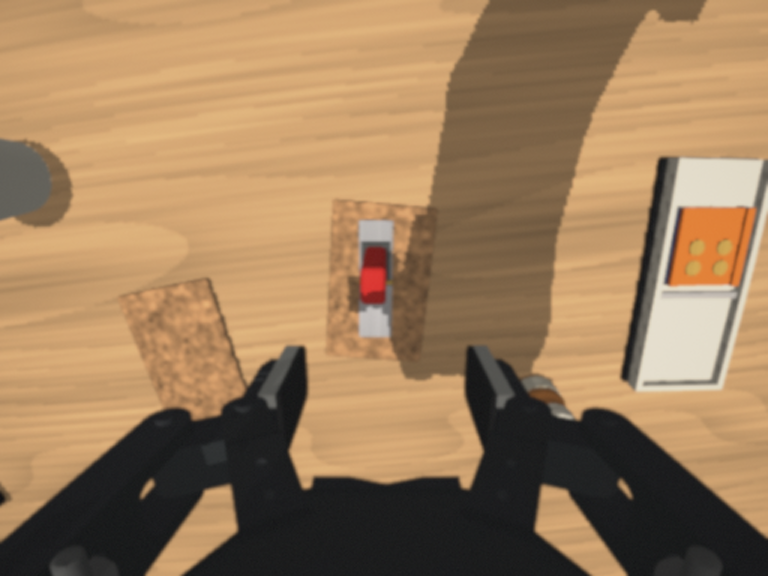

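w3 shows the handle top at (374,284), with foot and blade along image-vertical, so the yaw matches the tool. Right-hand tray unaffected.

Run:
```python
from h import *
g=np.load("w3.npy",allow_pickle=True).item(); s=monitor.observe()
def P(l,z): return unproj(g,[(u/1.5-.17,v/1.5-.17) for u,v in l],z)
h=P([(374,284)],.081)[0]; b=P([(359,221),(393,221)],.009).mean(0); t=P([(359,337),(391,337)],.014).mean(0)
print(h,b,t,np.arctan2(t[1]-b[1],t[0]-b[0]))
y=s["tool_rot"][2]
for c in (h, b+.031*(t-b)/np.linalg.norm(t-b)):
  d=c[:2]-s["position"][:2]; print("dx,dy",100*(d@[np.cos(y),np.sin(y)]),100*(d@[np.sin(y),-np.cos(y)]),c)
```

```text
[ 0.58548067 -0.1240165   0.081     ] [ 0.5570859  -0.12123381  0.009     ] [ 0.64890902 -0.13225351  0.014     ] -0.11943887737966088
dx,dy 0.5091675888763191 -0.5778235449004969 [ 0.58548067 -0.1240165   0.081     ]
dx,dy 0.2668784777818306 -0.6428747881323378 [ 0.58782016 -0.12492223  0.01067356]
```

```bash
python3 -m handwheel '[{"dx":0.35,"dy":-0.6,"dz":0,"wx":0,"wy":0,"wz":0.01,"claw":70},{"dx":0,"dy":0,"dz":5,"wx":0,"wy":0,"wz":0,"claw":70},{"dx":0,"dy":0,"dz":5,"wx":0,"wy":0,"wz":0,"claw":70},{"dx":0,"dy":0,"dz":2.7,"wx":0,"wy":0,"wz":0,"claw":70},{"dx":0,"dy":0,"dz":0,"wx":0,"wy":0,"wz":0,"claw":30},{"dx":0,"dy":0,"dz":0,"wx":0,"wy":0,"wz":0,"claw":10},{"dx":0,"dy":0,"dz":0,"wx":0,"wy":0,"wz":0,"claw":0},{"dx":0,"dy":0,"dz":0,"wx":0,"wy":0,"wz":0,"claw":0}]' 60; python3 -m handwheel '[{"dx":0,"dy":0,"dz":0,"wx":0,"wy":0,"wz":0,"claw":0},{"dx":0,"dy":0,"dz":0,"wx":0,"wy":0,"wz":0,"claw":0}]'
```

```text
clock: 5.62
position: [0.5864, -0.1261, 0.0459]
tool_rot: [-3.141, 0.003, 3.023]
force: [-0.2, -0.2, 9.0]
grip_width: 0.0155
finger_force: 59.4
clock: 5.88
position: [0.5864, -0.1261, 0.0459]
tool_rot: [-3.141, 0.003, 3.023]
force: [-0.3, 0.0, 9.7]
grip_width: 0.0153
finger_force: 59.4
```

```bash
python3 -m handwheel '[{"dx":0,"dy":0,"dz":-3.5,"wx":0,"wy":0,"wz":0,"claw":0},{"dx":0,"dy":0,"dz":-3.5,"wx":0,"wy":0,"wz":0,"claw":0},{"dx":2.03,"dy":5.05,"dz":0,"wx":0,"wy":0,"wz":0,"claw":0},{"dx":2.03,"dy":5.05,"dz":0,"wx":0,"wy":0,"wz":0,"claw":0},{"dx":2.03,"dy":5.05,"dz":0,"wx":0,"wy":0,"wz":0,"claw":0},{"dx":2.03,"dy":5.05,"dz":0,"wx":0,"wy":0,"wz":0,"claw":0},{"dx":2.03,"dy":5.05,"dz":0,"wx":0,"wy":0,"wz":0,"claw":0},{"dx":0,"dy":0,"dz":0,"wx":0,"wy":0,"wz":-0.02,"claw":0}]'; python3 -m handwheel '[{"dx":0,"dy":0,"dz":0,"wx":0,"wy":0.1,"wz":0,"claw":0},{"dx":0,"dy":0,"dz":0,"wx":0,"wy":0.1,"wz":0,"claw":0},{"dx":0,"dy":0,"dz":0,"wx":0,"wy":0.1,"wz":0,"claw":0},{"dx":0,"dy":0,"dz":0,"wx":0,"wy":0.1,"wz":0,"claw":0},{"dx":0,"dy":0,"dz":0,"wx":0,"wy":0,"wz":0,"claw":0}]'
python3 - <<'E'
from h import *
for c in ["side","scene"]:
    f=optics.grab_frame(c); np.save(c+"1.npy",f,allow_pickle=True)
a=cv2.resize(np.load("side1.npy",allow_pickle=True).item()["frame"][110:210,170:300],None,fx=4,fy=4,interpolation=2)
b=cv2.resize(np.load("scene1.npy",allow_pickle=True).item()["frame"][200:300,190:320],None,fx=3,fy=4,interpolation=2)[:, :280]
cv2.imwrite("pics/c.png",np.hstack([a,b])); print(monitor.observe()["force"],monitor.observe()["moment"])
E
```

```text
clock: 6.88
position: [0.5135, 0.1416, 0.1151]
tool_rot: [3.14, 0.001, 3.05]
force: [0.2, -0.7, -1.1]
grip_width: 0.0151
finger_force: 58.7
clock: 7.5
position: [0.5154, 0.1357, 0.1138]
tool_rot: [-3.141, -0.4, 3.041]
force: [-0.8, 0.3, -0.7]
grip_width: 0.0156
finger_force: 58.8
[-0.67949643 -0.16177886 -1.02555064] [-0.08064853 -0.4938423  -0.02650899]
```

View pics/c.png

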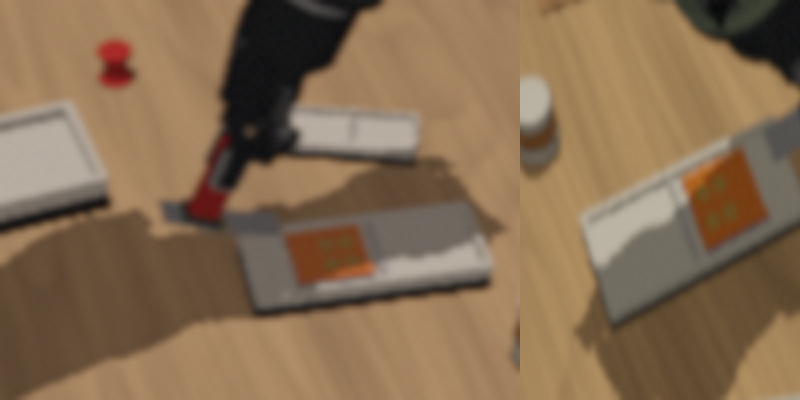

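The picture shows the foot pitched tip-down, with the blade bent up relative to it over the near bay. Next I lower in guarded millimetre steps to feel the floor.

```bash
cat > g.py <<'E'
import sys
from workcell import monitor
s=monitor.observe(); b=float(sys.argv[1]); d=float(sys.argv[2])
dv=abs(s["force"][2]-b)
if dv>d: print("CONTACT",s["force"],s["position"]); sys.exit(1)
E
python3 -m handwheel '[{"dx":-0.7,"dy":0,"dz":1.6,"wx":0,"wy":0,"wz":0,"claw":0},{"dx":-0.62,"dy":0,"dz":1.5,"wx":0,"wy":0,"wz":0,"claw":0},{"dx":0,"dy":0,"dz":0,"wx":0,"wy":0,"wz":0,"claw":0},{"dx":0,"dy":0,"dz":0,"wx":0,"wy":0,"wz":0,"claw":0}]'
D='python3 g.py -0.9 2'
$D && python3 -m handwheel '[{"dx":-0.04,"dy":0,"dz":0.092,"wx":0,"wy":0,"wz":0,"claw":0},{"dx":0,"dy":0,"dz":0,"wx":0,"wy":0,"wz":0,"claw":0}]' | sed -n '2p;4p' && $D && python3 -m handwheel '[{"dx":-0.04,"dy":0,"dz":0.092,"wx":0,"wy":0,"wz":0,"claw":0},{"dx":0,"dy":0,"dz":0,"wx":0,"wy":0,"wz":0,"claw":0}]' | sed -n '2p;4p' && $D && python3 -m handwheel '[{"dx":-0.04,"dy":0,"dz":0.092,"wx":0,"wy":0,"wz":0,"claw":0},{"dx":0,"dy":0,"dz":0,"wx":0,"wy":0,"wz":0,"claw":0}]' | sed -n '2p;4p' && $D && python3 -m handwheel '[{"dx":-0.04,"dy":0,"dz":0.092,"wx":0,"wy":0,"wz":0,"claw":0},{"dx":0,"dy":0,"dz":0,"wx":0,"wy":0,"wz":0,"claw":0}]' | sed -n '2p;4p' && $D && python3 -m handwheel '[{"dx":-0.04,"dy":0,"dz":0.092,"wx":0,"wy":0,"wz":0,"claw":0},{"dx":0,"dy":0,"dz":0,"wx":0,"wy":0,"wz":0,"claw":0}]' | sed -n '2p;4p' && $D && python3 -m handwheel '[{"dx":-0.04,"dy":0,"dz":0.092,"wx":0,"wy":0,"wz":0,"claw":0},{"dx":0,"dy":0,"dz":0,"wx":0,"wy":0,"wz":0,"claw":0}]' | sed -n '2p;4p'; $D
```

```text
clock: 8.1
position: [0.5146, 0.137, 0.0806]
tool_rot: [-3.142, -0.4, 3.043]
force: [-0.3, 0.1, -1.0]
grip_width: 0.0154
finger_force: 58.8
position: [0.5147, 0.1369, 0.0798]
force: [0.2, -0.2, 0.1]
position: [0.5146, 0.1369, 0.0786]
force: [0.1, 0.1, -1.0]
position: [0.5146, 0.1369, 0.0775]
force: [0.5, -0.3, -0.1]
position: [0.5146, 0.1369, 0.0765]
force: [0.8, 0.1, -0.0]
position: [0.5146, 0.1369, 0.0755]
force: [-0.6, 0.1, -1.0]
position: [0.5146, 0.1369, 0.0745]
force: [-0.3, 0.8, -1.3]
```

```bash
D='python3 g.py -0.8 2'
M(){ sed -n '2p;4p'; }
python3 -m handwheel '[{"dx":-0.04,"dy":0,"dz":0.092,"wx":0,"wy":0,"wz":0,"claw":0},{"dx":0,"dy":0,"dz":0,"wx":0,"wy":0,"wz":0,"claw":0}]' | M && $D && python3 -m handwheel '[{"dx":-0.04,"dy":0,"dz":0.092,"wx":0,"wy":0,"wz":0,"claw":0},{"dx":0,"dy":0,"dz":0,"wx":0,"wy":0,"wz":0,"claw":0}]' | M && $D && python3 -m handwheel '[{"dx":-0.04,"dy":0,"dz":0.092,"wx":0,"wy":0,"wz":0,"claw":0},{"dx":0,"dy":0,"dz":0,"wx":0,"wy":0,"wz":0,"claw":0}]' | M && $D && python3 -m handwheel '[{"dx":-0.04,"dy":0,"dz":0.092,"wx":0,"wy":0,"wz":0,"claw":0},{"dx":0,"dy":0,"dz":0,"wx":0,"wy":0,"wz":0,"claw":0}]' | M && $D && python3 -m handwheel '[{"dx":-0.04,"dy":0,"dz":0.092,"wx":0,"wy":0,"wz":0,"claw":0},{"dx":0,"dy":0,"dz":0,"wx":0,"wy":0,"wz":0,"claw":0}]' | M && $D && python3 -m handwheel '[{"dx":-0.04,"dy":0,"dz":0.092,"wx":0,"wy":0,"wz":0,"claw":0},{"dx":0,"dy":0,"dz":0,"wx":0,"wy":0,"wz":0,"claw":0}]' | M && $D && python3 -m handwheel '[{"dx":-0.04,"dy":0,"dz":0.092,"wx":0,"wy":0,"wz":0,"claw":0},{"dx":0,"dy":0,"dz":0,"wx":0,"wy":0,"wz":0,"claw":0}]' | M && $D && python3 -m handwheel '[{"dx":-0.04,"dy":0,"dz":0.092,"wx":0,"wy":0,"wz":0,"claw":0},{"dx":0,"dy":0,"dz":0,"wx":0,"wy":0,"wz":0,"claw":0}]' | M; $D
```

```text
position: [0.5146, 0.1369, 0.0735]
force: [0.8, 0.4, -0.9]
position: [0.5146, 0.1369, 0.0725]
force: [-0.3, 0.3, -1.2]
position: [0.5146, 0.1369, 0.0715]
force: [-0.3, 0.5, -1.2]
position: [0.5147, 0.1369, 0.0705]
force: [0.1, -0.0, -0.3]
position: [0.5146, 0.1368, 0.0695]
force: [0.3, 0.2, -1.2]
position: [0.5147, 0.1369, 0.0688]
force: [-2.2, -0.0, 6.2]
CONTACT [-2.21848803 -0.04800406  6.23483668] [0.51465681 0.13691187 0.06882623]
CONTACT [-2.21848803 -0.04800406  6.23483668] [0.51465681 0.13691187 0.06882623]
```

```bash
python3 -m handwheel '[{"dx":0.117,"dy":0,"dz":-0.276,"wx":0,"wy":0,"wz":0,"claw":0},{"dx":0,"dy":0,"dz":0,"wx":0,"wy":-0.1,"wz":0,"claw":0},{"dx":0,"dy":0,"dz":0,"wx":0,"wy":-0.1,"wz":0,"claw":0},{"dx":0.86,"dy":0,"dz":0.175,"wx":0,"wy":0,"wz":0,"claw":0},{"dx":-0.1,"dy":0,"dz":0.5,"wx":0,"wy":0,"wz":0,"claw":0},{"dx":-0.08,"dy":0,"dz":0.4,"wx":0,"wy":0,"wz":0,"claw":0},{"dx":0,"dy":0,"dz":0,"wx":0,"wy":0,"wz":0,"claw":0},{"dx":0,"dy":0,"dz":0,"wx":0,"wy":0,"wz":0,"claw":0}]'
D='python3 g.py -0.8 2'
M(){ sed -n '2p;4p'; }
$D && python3 -m handwheel '[{"dx":-0.01,"dy":0,"dz":0.05,"wx":0,"wy":0,"wz":0,"claw":0},{"dx":0,"dy":0,"dz":0,"wx":0,"wy":0,"wz":0,"claw":0}]' | M && $D && python3 -m handwheel '[{"dx":-0.01,"dy":0,"dz":0.05,"wx":0,"wy":0,"wz":0,"claw":0},{"dx":0,"dy":0,"dz":0,"wx":0,"wy":0,"wz":0,"claw":0}]' | M && $D && python3 -m handwheel '[{"dx":-0.01,"dy":0,"dz":0.05,"wx":0,"wy":0,"wz":0,"claw":0},{"dx":0,"dy":0,"dz":0,"wx":0,"wy":0,"wz":0,"claw":0}]' | M && $D && python3 -m handwheel '[{"dx":-0.01,"dy":0,"dz":0.05,"wx":0,"wy":0,"wz":0,"claw":0},{"dx":0,"dy":0,"dz":0,"wx":0,"wy":0,"wz":0,"claw":0}]' | M && $D && python3 -m handwheel '[{"dx":-0.01,"dy":0,"dz":0.05,"wx":0,"wy":0,"wz":0,"claw":0},{"dx":0,"dy":0,"dz":0,"wx":0,"wy":0,"wz":0,"claw":0}]' | M && $D && python3 -m handwheel '[{"dx":-0.01,"dy":0,"dz":0.05,"wx":0,"wy":0,"wz":0,"claw":0},{"dx":0,"dy":0,"dz":0,"wx":0,"wy":0,"wz":0,"claw":0}]' | M ; $D
```

```text
clock: 12.1
position: [0.5061, 0.1376, 0.0621]
tool_rot: [-3.141, -0.201, 3.042]
force: [0.5, -0.1, -1.2]
grip_width: 0.0153
finger_force: 58.8
position: [0.506, 0.1377, 0.0619]
force: [-0.1, -0.4, -0.6]
position: [0.5059, 0.1377, 0.0614]
force: [0.3, -0.6, -0.9]
position: [0.5059, 0.1377, 0.0608]
force: [-0.1, 0.6, -0.7]
position: [0.5059, 0.1377, 0.0603]
force: [0.1, -0.3, -1.2]
position: [0.5059, 0.1377, 0.0598]
force: [-0.4, 0.3, -0.4]
position: [0.506, 0.1378, 0.0594]
force: [-1.4, 0.1, 1.8]
CONTACT [-1.42803458  0.13679979  1.80464351] [0.50598701 0.13776083 0.05943486]
```

```bash
python3 -m handwheel '[{"dx":-0.49,"dy":0,"dz":-0.12,"wx":0,"wy":0,"wz":0,"claw":0},{"dx":-0.49,"dy":0,"dz":-0.1,"wx":0,"wy":0,"wz":0,"claw":0},{"dx":-0.39,"dy":0,"dz":-0.08,"wx":0,"wy":0,"wz":0,"claw":0},{"dx":-0.39,"dy":0,"dz":-0.08,"wx":0,"wy":0,"wz":0,"claw":0},{"dx":0,"dy":0,"dz":0,"wx":0,"wy":0,"wz":0,"claw":0}]' && python3 g.py -0.8 5 && python3 -m handwheel '[{"dx":-0.39,"dy":0,"dz":-0.08,"wx":0,"wy":0,"wz":0,"claw":0},{"dx":-0.39,"dy":0,"dz":-0.08,"wx":0,"wy":0,"wz":0,"claw":0},{"dx":-0.39,"dy":0,"dz":-0.08,"wx":0,"wy":0,"wz":0,"claw":0},{"dx":-0.2,"dy":0,"dz":-0.04,"wx":0,"wy":0,"wz":0,"claw":0},{"dx":0,"dy":0,"dz":0,"wx":0,"wy":0,"wz":0,"claw":0}]'
python3 - <<'E'
from h import *
for c in ["side","scene"]:
    f=optics.grab_frame(c); np.save(c+"1.npy",f,allow_pickle=True)
a=cv2.resize(np.load("side1.npy",allow_pickle=True).item()["frame"][130:205,200:300],None,fx=4,fy=4,interpolation=2)
b=cv2.resize(np.load("scene1.npy",allow_pickle=True).item()["frame"][215:290,200:300],None,fx=4,fy=4,interpolation=2)
cv2.imwrite("pics/d.png",np.hstack([a,b]))
E
```

```text
clock: 14.22
position: [0.5242, 0.1359, 0.0595]
tool_rot: [3.142, -0.2, 3.043]
force: [0.6, 0.4, -0.5]
grip_width: 0.0155
finger_force: 59.0
clock: 14.85
position: [0.5379, 0.1345, 0.0595]
tool_rot: [-3.142, -0.2, 3.043]
force: [0.7, 0.7, -0.7]
grip_width: 0.0155
finger_force: 59.0
```

View pics/d.png

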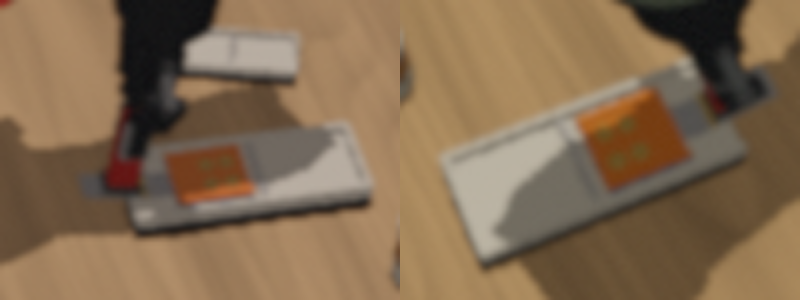

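The picture shows the blade at the carrier's near edge: scene crop near edge (655,90)–(692,158), far edge (578,118)–(612,192). I'll compute whether it slid in or pushed the carrier.

Run:
```python
from h import *
a=np.array([.9953,-.0969]); b=np.array([.0969,.9953]); r=np.array([.638,.1245])
for c in ["side","scene"]:
    f=np.load(c+"1.npy",allow_pickle=True).item()
    im=f["frame"].astype(int); B,G,R=im[...,0],im[...,1],im[...,2]
    m=((R-B>90)&(R-G>45)).astype(np.uint8)
    n,l,s,cc=cv2.connectedComponentsWithStats(m)
    for i in range(1,n):
        if s[i,4]>150:
            ys,xs=np.nonzero(l==i); X=unproj(f,np.c_[xs,ys],.024)[:,:2]-r
            q=np.c_[X@a,X@b]*1000; print(c,s[i],np.percentile(q,[1,50,99],axis=0).round(1).tolist())
o=lambda l:[(200+(u-400)/4,215+v/4) for u,v in l]
X=unproj(f,o([(655,90),(692,158),(578,118),(612,192)]),.024)[:,:2]-r
print((np.c_[X@a,X@b]*1000).round(1).tolist())
p=np.array([.5379,.1345])-r; print("tcp",p@a*1000,p@b*1000)
```

```text
scene [245 238  25  23 264] [[-64.2, -29.0], [-44.9, -4.8], [-13.9, 22.3]]
scene [350 319  15  15 172] [[-186.3, 259.3], [-170.0, 275.0], [-154.3, 289.9]]
[[-68.1, -25.5], [-69.3, 29.6], [-12.9, -27.5], [-12.3, 30.0]]
tcp -100.59852999999997 0.2533100000000115
```

```bash
cat > plan.py <<'E'
import numpy as np
def plan(W,beta=.18,tip=(61.3,-31.9)):
    W=np.array(W,float); out=None
    for x,z,g in W:
        f=beta-g; c,s=np.cos(f),np.sin(f)
        t=np.array([x-(tip[0]*c+tip[1]*s), z-(-tip[0]*s+tip[1]*c)])
        if out is not None:
            d=t-out[0]; F=out[1]; C,S=np.cos(F),np.sin(F)
            print("dx %.2f dz %.2f wy %.3f | tcp %s phi %.2f"%((-C*d[0]+S*d[1])/10,(-S*d[0]-C*d[1])/10,f-F,t.round(1),f))
        out=(t,f)
E
python3 - <<'E'
from plan import plan
W=[(-47,0,-.02),(-45,11,.12),(-37,12,.15),(-35.5,21,.25),(-30.5,28.6,.35),(-24.8,35,.42),(-15.4,37,.45),(-5.5,40,.45),(3,41,.45),(12,40,.45)]
V=[W[0]]
for a,b in zip(W,W[1:]):
    V+=[tuple(.5*(p+q) for p,q in zip(a,b)),b]
plan(V)
E
```

```text
dx 0.22 dz -0.12 wy -0.070 | tcp [-102.6   45.1] phi 0.13
dx 0.18 dz -0.12 wy -0.070 | tcp [-104.3   46.5] phi 0.06
dx -0.35 dz 0.02 wy -0.015 | tcp [-100.8   46.1] phi 0.04
dx -0.35 dz 0.02 wy -0.015 | tcp [-97.3  45.7] phi 0.03
dx 0.09 dz -0.14 wy -0.050 | tcp [-98.2  47.2] phi -0.02
dx 0.07 dz -0.14 wy -0.050 | tcp [-98.9  48.5] phi -0.07
dx -0.12 dz -0.05 wy -0.050 | tcp [-97.7  49.1] phi -0.12
dx -0.14 dz -0.04 wy -0.050 | tcp [-96.3  49.7] phi -0.17
dx -0.23 dz -0.05 wy -0.035 | tcp [-94.2  50.6] phi -0.21
dx -0.24 dz -0.04 wy -0.035 | tcp [-91.9  51.4] phi -0.24
dx -0.43 dz 0.11 wy -0.015 | tcp [-87.5  51.4] phi -0.26
dx -0.43 dz 0.11 wy -0.015 | tcp [-83.   51.4] phi -0.27
dx -0.52 dz -0.01 wy 0.000 | tcp [-78.   52.9] phi -0.27
dx -0.52 dz -0.01 wy 0.000 | tcp [-73.1  54.4] phi -0.27
dx -0.42 dz 0.07 wy 0.000 | tcp [-68.8  54.9] phi -0.27
dx -0.42 dz 0.07 wy 0.000 | tcp [-64.6  55.4] phi -0.27
dx -0.42 dz 0.17 wy 0.000 | tcp [-60.1  54.9] phi -0.27
dx -0.42 dz 0.17 wy 0.000 | tcp [-55.6  54.4] phi -0.27
```

```bash
python3 -m handwheel '[{"dx":0.22,"dy":0,"dz":-0.12,"wx":0,"wy":-0.07,"wz":0,"claw":0},{"dx":0.18,"dy":0,"dz":-0.12,"wx":0,"wy":-0.07,"wz":0,"claw":0},{"dx":-0.35,"dy":0,"dz":0.02,"wx":0,"wy":-0.015,"wz":0,"claw":0},{"dx":-0.35,"dy":0,"dz":0.02,"wx":0,"wy":-0.015,"wz":0,"claw":0},{"dx":0.09,"dy":0,"dz":-0.14,"wx":0,"wy":-0.05,"wz":0,"claw":0},{"dx":0.07,"dy":0,"dz":-0.14,"wx":0,"wy":-0.05,"wz":0,"claw":0},{"dx":0,"dy":0,"dz":0,"wx":0,"wy":0,"wz":0,"claw":0}]'
python3 - <<'E'
from h import *
for c in ["side","scene"]:
    f=optics.grab_frame(c); np.save(c+"1.npy",f,allow_pickle=True)
a=cv2.resize(np.load("side1.npy",allow_pickle=True).item()["frame"][130:205,200:300],None,fx=4,fy=4,interpolation=2)
b=cv2.resize(np.load("scene1.npy",allow_pickle=True).item()["frame"][215:290,200:300],None,fx=4,fy=4,interpolation=2)
cv2.imwrite("pics/e.png",np.hstack([a,b]))
E
```

```text
clock: 15.82
position: [0.5395, 0.1345, 0.0646]
tool_rot: [-3.141, 0.069, 3.043]
force: [1.0, -0.7, -2.6]
grip_width: 0.0152
finger_force: 58.7
```

View pics/e.png

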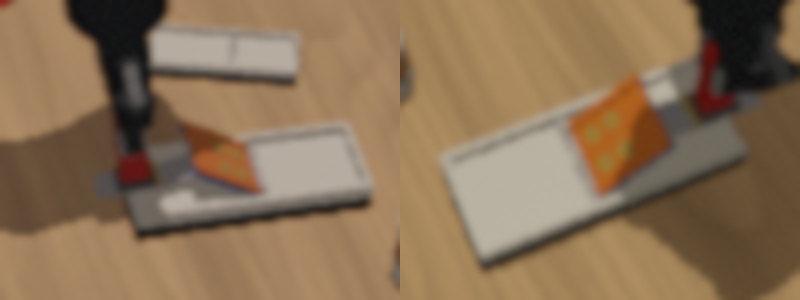

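The picture shows the carrier tilted about 30°, leaning on the blade, with its far edge at the ridge (side crop ~(262,190)). I'll continue the arc.

```bash
python3 -m handwheel '[{"dx":-0.12,"dy":0,"dz":-0.05,"wx":0,"wy":-0.05,"wz":0,"claw":0},{"dx":-0.14,"dy":0,"dz":-0.04,"wx":0,"wy":-0.05,"wz":0,"claw":0},{"dx":-0.23,"dy":0,"dz":-0.05,"wx":0,"wy":-0.035,"wz":0,"claw":0},{"dx":-0.24,"dy":0,"dz":-0.04,"wx":0,"wy":-0.035,"wz":0,"claw":0},{"dx":-0.43,"dy":0,"dz":0.11,"wx":0,"wy":-0.015,"wz":0,"claw":0},{"dx":0,"dy":0,"dz":0,"wx":0,"wy":0,"wz":0,"claw":0}]'
cat > look.py <<'E'
from h import *
a=np.array([.9953,-.0969]); b=np.array([.0969,.9953]); r=np.array([.638,.1245])
for c in ["side","scene"]:
    f=optics.grab_frame(c); np.save(c+"1.npy",f,allow_pickle=True)
    hs=cv2.cvtColor(f["frame"],cv2.COLOR_BGR2HSV).astype(int)
    x0,y0,x1,y1=(200,120,300,205) if c=="side" else (200,205,310,290)
    for nm,lo,hi in (("orange",4,17),("blue",95,130)):
        m=np.zeros(hs.shape[:2],np.uint8)
        m[y0:y1,x0:x1]=((hs[...,0]>=lo)&(hs[...,0]<=hi)&(hs[...,1]>(190 if lo<20 else 110))&(hs[...,2]>60))[y0:y1,x0:x1]
        n,l,s,_=cv2.connectedComponentsWithStats(m)
        for i in range(1,n):
            if s[i,4]>25:
                ys,xs=np.nonzero(l==i); X=unproj(f,np.c_[xs,ys],.024)[:,:2]-r
                q=np.c_[X@a,X@b]*1000; print(c,nm,s[i].tolist(),"x,y 2/50/98% at z24:",np.percentile(q,[2,50,98],axis=0).round(0).tolist())
E
python3 look.py
```

```text
clock: 16.68
position: [0.5514, 0.1332, 0.0674]
tool_rot: [-3.141, 0.255, 3.043]
force: [-0.1, 0.9, -1.8]
grip_width: 0.0157
finger_force: 58.7
scene orange [243, 236, 14, 25, 148] x,y 2/50/98% at z24: [[-34.0, -43.0], [-24.0, -13.0], [-9.0, 16.0]]
```

Orange is narrowing (25→14 px wide in scene), so the tilt is growing. Pushing on past vertical.

```bash
python3 -m handwheel '[{"dx":-0.43,"dy":0,"dz":0.11,"wx":0,"wy":-0.015,"wz":0,"claw":0},{"dx":-0.52,"dy":0,"dz":-0.01,"wx":0,"wy":0,"wz":0,"claw":0},{"dx":-0.52,"dy":0,"dz":-0.01,"wx":0,"wy":0,"wz":0,"claw":0},{"dx":-0.42,"dy":0,"dz":0.07,"wx":0,"wy":0,"wz":0,"claw":0},{"dx":-0.42,"dy":0,"dz":0.07,"wx":0,"wy":0,"wz":0,"claw":0},{"dx":0,"dy":0,"dz":0,"wx":0,"wy":0,"wz":0,"claw":0}]'; python3 look.py
```

```text
clock: 17.52
position: [0.574, 0.1309, 0.0714]
tool_rot: [3.141, 0.27, 3.042]
force: [-0.6, 0.3, -1.4]
grip_width: 0.0154
finger_force: 58.8
side blue [264, 160, 19, 16, 130] x,y 2/50/98% at z24: [[3.0, -15.0], [41.0, 13.0], [58.0, 44.0]]
scene blue [220, 247, 26, 25, 305] x,y 2/50/98% at z24: [[4.0, -27.0], [39.0, -1.0], [58.0, 24.0]]
```

```bash
python3 -m handwheel '[{"dx":1.67,"dy":0,"dz":-1.5,"wx":0,"wy":0,"wz":0,"claw":0},{"dx":1.67,"dy":0,"dz":-1.5,"wx":0,"wy":0,"wz":0,"claw":0},{"dx":0,"dy":0,"dz":0,"wx":0,"wy":0.14,"wz":0,"claw":0},{"dx":0,"dy":0,"dz":0,"wx":0,"wy":0.14,"wz":0,"claw":0},{"dx":0,"dy":0,"dz":0,"wx":0,"wy":0.14,"wz":0,"claw":0},{"dx":0,"dy":0,"dz":0,"wx":0,"wy":0.14,"wz":0,"claw":0},{"dx":0,"dy":0,"dz":0,"wx":0,"wy":0.14,"wz":0,"claw":0},{"dx":0,"dy":0,"dz":0,"wx":0,"wy":0,"wz":0,"claw":0}]'
python3 look.py
python3 - <<'E'
from h import *
a=cv2.resize(np.load("side1.npy",allow_pickle=True).item()["frame"][145:195,225:300],None,fx=5.3,fy=5.3,interpolation=2)
b=cv2.resize(np.load("scene1.npy",allow_pickle=True).item()["frame"][230:280,205:280],None,fx=5.3,fy=5.3,interpolation=2)
cv2.imwrite("pics/f.png",np.hstack([a,b]))
E
```

```text
clock: 18.62
position: [0.5342, 0.1342, 0.0898]
tool_rot: [-3.141, -0.432, 3.041]
force: [-0.7, 0.1, -1.5]
grip_width: 0.0156
finger_force: 58.8
side blue [265, 164, 20, 13, 143] x,y 2/50/98% at z24: [[7.0, -23.0], [40.0, 1.0], [59.0, 27.0]]
scene blue [220, 248, 26, 24, 304] x,y 2/50/98% at z24: [[5.0, -26.0], [38.0, -1.0], [58.0, 24.0]]
```

View pics/f.png

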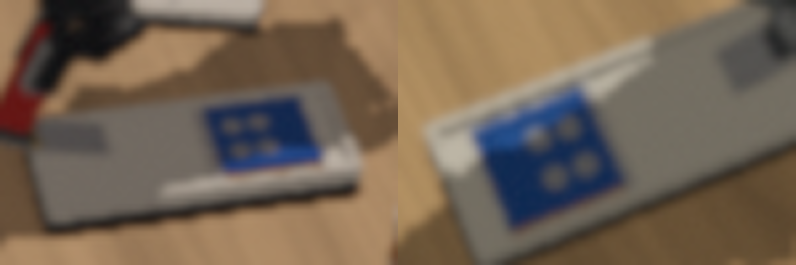

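The picture shows the carrier blue side up, its near edge covering the ridge (scene crop near edge (582,92)–(622,185)). I'll measure those corners.

Run:
```python
from h import *
a=np.array([.9953,-.0969]); b=np.array([.0969,.9953]); r=np.array([.638,.1245])
for c,o,l in (("side",(225,145,0),[(205,108),(224,172),(300,97),(323,160)]),("scene",(205,230,398),[(582,92),(622,185),(478,128),(515,228)])):
    f=np.load(c+"1.npy",allow_pickle=True).item()
    uv=[(o[0]+(u-o[2])/5.3-.4,o[1]+v/5.3-.4) for u,v in l]
    for z in (.024,.028):
        X=unproj(f,uv,z)[:,:2]-r; print(c,z,(np.c_[X@a,X@b]*1000).round(1).tolist())
```

```text
side 0.024 [[5.0, 31.2], [3.0, -24.6], [63.2, 29.8], [62.2, -26.0]]
side 0.028 [[3.8, 27.0], [1.8, -28.6], [61.8, 25.5], [60.8, -30.0]]
scene 0.024 [[2.4, -26.5], [3.7, 27.4], [56.7, -29.3], [59.0, 26.8]]
scene 0.028 [[3.0, -24.6], [4.2, 29.0], [57.0, -27.4], [59.3, 28.4]]
```

```bash
python3 -m handwheel '[{"dx":-0.5,"dy":0,"dz":1.08,"wx":0,"wy":0,"wz":0,"claw":0},{"dx":-1.317,"dy":0,"dz":-0.607,"wx":0,"wy":0,"wz":0,"claw":0},{"dx":-1.317,"dy":0,"dz":-0.607,"wx":0,"wy":0,"wz":0,"claw":0},{"dx":-1.317,"dy":0,"dz":-0.607,"wx":0,"wy":0,"wz":0,"claw":0},{"dx":-1.317,"dy":0,"dz":-0.607,"wx":0,"wy":0,"wz":0,"claw":0},{"dx":0,"dy":0,"dz":0,"wx":0,"wy":0,"wz":0,"claw":0}]'; python3 look.py; python3 -m handwheel '[{"dx":-0.272,"dy":0,"dz":-0.126,"wx":0,"wy":0,"wz":0,"claw":0},{"dx":-0.272,"dy":0,"dz":-0.126,"wx":0,"wy":0,"wz":0,"claw":0},{"dx":-0.272,"dy":0,"dz":-0.126,"wx":0,"wy":0,"wz":0,"claw":0},{"dx":-0.272,"dy":0,"dz":-0.126,"wx":0,"wy":0,"wz":0,"claw":0},{"dx":0,"dy":0,"dz":0,"wx":0,"wy":0,"wz":0,"claw":0}]'; python3 look.py
```

```text
clock: 19.48
position: [0.5915, 0.1294, 0.0792]
tool_rot: [-3.141, -0.429, 3.043]
force: [-0.2, -0.2, -0.7]
grip_width: 0.0154
finger_force: 58.8
side blue [265, 164, 20, 13, 137] x,y 2/50/98% at z24: [[6.0, -22.0], [40.0, 2.0], [59.0, 27.0]]
scene blue [220, 248, 27, 24, 299] x,y 2/50/98% at z24: [[5.0, -26.0], [38.0, -0.0], [58.0, 24.0]]
clock: 20.2
position: [0.6035, 0.128, 0.0795]
tool_rot: [-3.141, -0.43, 3.043]
force: [0.4, 0.1, -0.6]
grip_width: 0.0151
finger_force: 58.8
side blue [265, 164, 20, 13, 121] x,y 2/50/98% at z24: [[8.0, -22.0], [43.0, 1.0], [59.0, 27.0]]
scene blue [221, 248, 25, 24, 276] x,y 2/50/98% at z24: [[6.0, -25.0], [39.0, -0.0], [58.0, 24.0]]
```

```bash
python3 -m handwheel '[{"dx":1.27,"dy":0,"dz":0.587,"wx":0,"wy":0,"wz":0,"claw":0},{"dx":-0.08,"dy":0,"dz":0.173,"wx":0,"wy":0,"wz":0,"claw":0},{"dx":0,"dy":0,"dz":0,"wx":0,"wy":0,"wz":0,"claw":0}]'; python3 -m handwheel '[{"dx":-0.272,"dy":0,"dz":-0.126,"wx":0,"wy":0,"wz":0,"claw":0},{"dx":-0.272,"dy":0,"dz":-0.126,"wx":0,"wy":0,"wz":0,"claw":0},{"dx":-0.272,"dy":0,"dz":-0.126,"wx":0,"wy":0,"wz":0,"claw":0},{"dx":-0.272,"dy":0,"dz":-0.126,"wx":0,"wy":0,"wz":0,"claw":0},{"dx":-0.272,"dy":0,"dz":-0.126,"wx":0,"wy":0,"wz":0,"claw":0},{"dx":0,"dy":0,"dz":0,"wx":0,"wy":0,"wz":0,"claw":0}]'; python3 look.py
```

```text
clock: 20.68
position: [0.5897, 0.1294, 0.0776]
tool_rot: [-3.142, -0.43, 3.043]
force: [0.4, -0.3, 0.4]
grip_width: 0.0156
finger_force: 58.8
clock: 21.42
position: [0.6046, 0.1279, 0.0777]
tool_rot: [-3.142, -0.43, 3.043]
force: [0.0, 1.0, -0.6]
grip_width: 0.0156
finger_force: 58.8
side blue [265, 164, 20, 13, 122] x,y 2/50/98% at z24: [[9.0, -22.0], [43.0, 2.0], [59.0, 27.0]]
scene blue [221, 248, 25, 24, 271] x,y 2/50/98% at z24: [[7.0, -25.0], [40.0, -0.0], [58.0, 24.0]]
```

```bash
python3 -m handwheel '[{"dx":1.36,"dy":0,"dz":0.63,"wx":0,"wy":0,"wz":0,"claw":0},{"dx":-0.11,"dy":0,"dz":0.24,"wx":0,"wy":0,"wz":0,"claw":0},{"dx":0,"dy":0,"dz":0,"wx":0,"wy":0,"wz":0,"claw":0}]'; python3 -m handwheel '[{"dx":-0.272,"dy":0,"dz":-0.126,"wx":0,"wy":0,"wz":0,"claw":0},{"dx":-0.272,"dy":0,"dz":-0.126,"wx":0,"wy":0,"wz":0,"claw":0},{"dx":-0.272,"dy":0,"dz":-0.126,"wx":0,"wy":0,"wz":0,"claw":0},{"dx":-0.272,"dy":0,"dz":-0.126,"wx":0,"wy":0,"wz":0,"claw":0},{"dx":-0.272,"dy":0,"dz":-0.126,"wx":0,"wy":0,"wz":0,"claw":0},{"dx":0,"dy":0,"dz":0,"wx":0,"wy":0,"wz":0,"claw":0}]'; python3 look.py
```

```text
clock: 21.9
position: [0.5898, 0.1294, 0.0749]
tool_rot: [-3.142, -0.43, 3.043]
force: [0.6, 0.4, -0.7]
grip_width: 0.0154
finger_force: 58.8
clock: 22.65
position: [0.6046, 0.1279, 0.0751]
tool_rot: [-3.142, -0.43, 3.043]
force: [-0.3, -0.3, -0.2]
grip_width: 0.0155
finger_force: 58.8
side blue [267, 164, 20, 13, 135] x,y 2/50/98% at z24: [[13.0, -22.0], [46.0, 2.0], [65.0, 27.0]]
scene blue [218, 249, 26, 24, 300] x,y 2/50/98% at z24: [[11.0, -25.0], [44.0, 0.0], [64.0, 24.0]]
```

```bash
python3 -m handwheel '[{"dx":0.91,"dy":0,"dz":0.42,"wx":0,"wy":0,"wz":0,"claw":0},{"dx":1.82,"dy":0,"dz":0.84,"wx":0,"wy":0,"wz":0,"claw":0},{"dx":2.7,"dy":0,"dz":-2.5,"wx":0,"wy":0,"wz":0,"claw":0},{"dx":2.7,"dy":0,"dz":-2.5,"wx":0,"wy":0,"wz":0,"claw":0},{"dx":0,"dy":0,"dz":0,"wx":0,"wy":0,"wz":0,"claw":0}]'; python3 look.py
python3 - <<'E'
from h import *
a=cv2.resize(np.load("side1.npy",allow_pickle=True).item()["frame"][145:195,225:300],None,fx=5.3,fy=5.3,interpolation=2)
b=cv2.resize(np.load("scene1.npy",allow_pickle=True).item()["frame"][230:280,205:280],None,fx=5.3,fy=5.3,interpolation=2)
cv2.imwrite("pics/g.png",np.hstack([a,b]))
E
```

```text
clock: 23.38
position: [0.5463, 0.1343, 0.1455]
tool_rot: [3.14, -0.427, 3.044]
force: [1.9, 0.3, -1.6]
grip_width: 0.0153
finger_force: 58.8
side blue [267, 164, 19, 13, 133] x,y 2/50/98% at z24: [[13.0, -23.0], [46.0, 2.0], [65.0, 27.0]]
scene blue [218, 249, 26, 24, 302] x,y 2/50/98% at z24: [[12.0, -26.0], [45.0, 0.0], [65.0, 24.0]]
```

View pics/g.png

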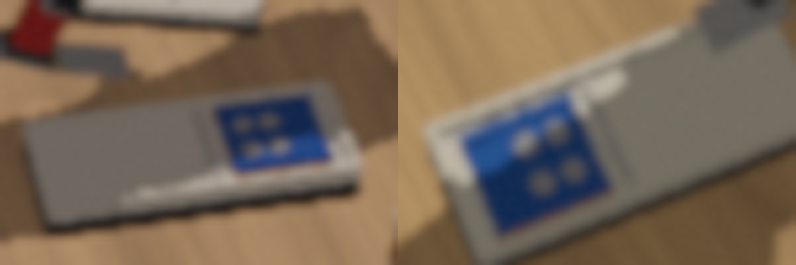

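The picture shows the ridge uncovered with a gap before the carrier (side crop ridge x≈205, carrier edge x≈220): off the ridge, blue up, well placed. Now the lifter goes back.

```bash
python3 -m handwheel '[{"dx":0,"dy":0,"dz":0,"wx":0,"wy":-0.143,"wz":0,"claw":0},{"dx":0,"dy":0,"dz":0,"wx":0,"wy":-0.143,"wz":0,"claw":0},{"dx":0,"dy":0,"dz":0,"wx":0,"wy":-0.143,"wz":0,"claw":0},{"dx":0,"dy":0,"dz":0,"wx":0,"wy":0,"wz":0,"claw":0}]'; python3 -m handwheel '[{"dx":-1.53,"dy":-5.1,"dz":0,"wx":0,"wy":0,"wz":0,"claw":0},{"dx":-1.53,"dy":-5.1,"dz":0,"wx":0,"wy":0,"wz":0,"claw":0},{"dx":-1.53,"dy":-5.1,"dz":0,"wx":0,"wy":0,"wz":0,"claw":0},{"dx":-1.53,"dy":-5.1,"dz":0,"wx":0,"wy":0,"wz":0,"claw":0},{"dx":-1.53,"dy":-5.1,"dz":0,"wx":0,"wy":0,"wz":0,"claw":0},{"dx":0,"dy":0,"dz":4,"wx":0,"wy":0,"wz":0,"claw":0},{"dx":0,"dy":0,"dz":4,"wx":0,"wy":0,"wz":0,"claw":0},{"dx":0,"dy":0,"dz":0,"wx":0,"wy":0,"wz":0,"claw":0}]'
```

```text
clock: 23.98
position: [0.5446, 0.1341, 0.1426]
tool_rot: [-3.141, -0.001, 3.044]
force: [-0.0, -0.2, -1.5]
grip_width: 0.0156
finger_force: 58.8
clock: 24.98
position: [0.5954, -0.1277, 0.0597]
tool_rot: [3.141, -0.008, 3.042]
force: [0.4, 0.8, -0.8]
grip_width: 0.0154
finger_force: 58.8
```

```bash
D='python3 g.py -0.8 2.5'; M(){ sed -n '2,4p'; }
python3 -m handwheel '[{"dx":0,"dy":0,"dz":0.6,"wx":0,"wy":0,"wz":0,"claw":0},{"dx":0,"dy":0,"dz":0.6,"wx":0,"wy":0,"wz":0,"claw":0},{"dx":0,"dy":0,"dz":0,"wx":0,"wy":0,"wz":0,"claw":0},{"dx":0,"dy":0,"dz":0,"wx":0,"wy":0,"wz":0,"claw":0}]' | M && $D && python3 -m handwheel '[{"dx":0,"dy":0,"dz":0.05,"wx":0,"wy":0,"wz":0,"claw":0},{"dx":0,"dy":0,"dz":0,"wx":0,"wy":0,"wz":0,"claw":0}]' | M && $D && python3 -m handwheel '[{"dx":0,"dy":0,"dz":0.05,"wx":0,"wy":0,"wz":0,"claw":0},{"dx":0,"dy":0,"dz":0,"wx":0,"wy":0,"wz":0,"claw":0}]' | M && $D && python3 -m handwheel '[{"dx":0,"dy":0,"dz":0.05,"wx":0,"wy":0,"wz":0,"claw":0},{"dx":0,"dy":0,"dz":0,"wx":0,"wy":0,"wz":0,"claw":0}]' | M && $D && python3 -m handwheel '[{"dx":0,"dy":0,"dz":0.05,"wx":0,"wy":0,"wz":0,"claw":0},{"dx":0,"dy":0,"dz":0,"wx":0,"wy":0,"wz":0,"claw":0}]' | M; $D
```

```text
position: [0.5975, -0.1276, 0.0515]
tool_rot: [-3.142, -0.0, 3.043]
force: [-0.1, 0.3, -1.7]
position: [0.5973, -0.1276, 0.0506]
tool_rot: [-3.142, -0.001, 3.043]
force: [-0.3, 0.3, -2.0]
position: [0.5972, -0.1275, 0.0499]
tool_rot: [-3.142, -0.001, 3.043]
force: [-0.9, 0.6, -0.5]
position: [0.5972, -0.1275, 0.0494]
tool_rot: [-3.142, -0.001, 3.043]
force: [0.0, 0.2, -0.4]
position: [0.5972, -0.1276, 0.0489]
tool_rot: [-3.142, -0.001, 3.043]
force: [-0.1, 1.0, -0.8]
```

```bash
D='python3 g.py -0.8 2.5'; M(){ sed -n '2,4p'; }
python3 -m handwheel '[{"dx":0,"dy":0,"dz":0.1,"wx":0,"wy":0,"wz":0,"claw":0},{"dx":0,"dy":0,"dz":0.05,"wx":0,"wy":0,"wz":0,"claw":0},{"dx":0,"dy":0,"dz":0,"wx":0,"wy":0,"wz":0,"claw":0}]' | M && $D && python3 -m handwheel '[{"dx":0,"dy":0,"dz":0.05,"wx":0,"wy":0,"wz":0,"claw":0},{"dx":0,"dy":0,"dz":0,"wx":0,"wy":0,"wz":0,"claw":0}]' | M && $D && python3 -m handwheel '[{"dx":0,"dy":0,"dz":0.05,"wx":0,"wy":0,"wz":0,"claw":0},{"dx":0,"dy":0,"dz":0,"wx":0,"wy":0,"wz":0,"claw":0}]' | M && $D && python3 -m handwheel '[{"dx":0,"dy":0,"dz":0.05,"wx":0,"wy":0,"wz":0,"claw":0},{"dx":0,"dy":0,"dz":0,"wx":0,"wy":0,"wz":0,"claw":0}]' | M && $D && python3 -m handwheel '[{"dx":0,"dy":0,"dz":0.05,"wx":0,"wy":0,"wz":0,"claw":0},{"dx":0,"dy":0,"dz":0,"wx":0,"wy":0,"wz":0,"claw":0}]' | M; $D
```

```text
position: [0.5972, -0.1276, 0.0474]
tool_rot: [-3.142, -0.001, 3.043]
force: [0.2, -0.3, -1.0]
position: [0.5972, -0.1275, 0.0469]
tool_rot: [-3.142, -0.001, 3.043]
force: [0.7, -0.6, -1.2]
position: [0.5972, -0.1275, 0.0464]
tool_rot: [-3.142, -0.001, 3.043]
force: [-0.7, -0.5, -1.4]
position: [0.5973, -0.1276, 0.046]
tool_rot: [-3.142, -0.001, 3.043]
force: [0.1, 0.9, 1.5]
position: [0.5974, -0.1276, 0.046]
tool_rot: [-3.142, -0.001, 3.043]
force: [-3.8, 1.5, 10.6]
CONTACT [-3.82174914  1.48156664 10.55050302] [ 0.59735209 -0.12761724  0.04599936]
```

```bash
python3 -m handwheel '[{"dx":0,"dy":0,"dz":-0.05,"wx":0,"wy":0,"wz":0,"claw":22},{"dx":0,"dy":0,"dz":0,"wx":0,"wy":0,"wz":0,"claw":30},{"dx":0,"dy":0,"dz":0,"wx":0,"wy":0,"wz":0,"claw":60},{"dx":0,"dy":0,"dz":0,"wx":0,"wy":0,"wz":0,"claw":70},{"dx":0,"dy":0,"dz":0,"wx":0,"wy":0,"wz":0,"claw":70},{"dx":0,"dy":0,"dz":-4,"wx":0,"wy":0,"wz":0,"claw":70},{"dx":0,"dy":0,"dz":-5,"wx":0,"wy":0,"wz":0,"claw":70},{"dx":0,"dy":0,"dz":-5,"wx":0,"wy":0,"wz":0,"claw":70}]'; python3 -m handwheel '[{"dx":-4,"dy":0,"dz":0,"wx":0,"wy":0,"wz":0,"claw":70},{"dx":-4,"dy":0,"dz":0,"wx":0,"wy":0,"wz":0,"claw":70},{"dx":0,"dy":0,"dz":0,"wx":0,"wy":0,"wz":0,"claw":70},{"dx":0,"dy":0,"dz":0,"wx":0,"wy":0,"wz":0,"claw":70},{"dx":0,"dy":0,"dz":0,"wx":0,"wy":0,"wz":0,"claw":70},{"dx":0,"dy":0,"dz":0,"wx":0,"wy":0,"wz":0,"claw":70}]'
python3 look.py
python3 - <<'E'
from h import *
f=optics.grab_frame("wrist"); hs=cv2.cvtColor(f["frame"],cv2.COLOR_BGR2HSV).astype(int)
for n in ["lifter","pad"]:
    for m in optics.masks_of(n,"wrist"):
        ys,xs=np.nonzero(m["region"]); print(n,round(m["p"],2),m["rect"],unproj(f,[xs.mean(),ys.mean()],.03 if n=="lifter" else .006)[0].round(3))
        if n=="lifter":
            red=m["region"]&((hs[...,0]<8)|(hs[...,0]>172))&(hs[...,1]>150); ys,xs=np.nonzero(red)
            print("red",len(xs),xs.min(),xs.max(),ys.min(),ys.max())
            print("expected handle box",proj(f,[[.5974,-.1276,.014],[.5974,-.1276,.081]]).round(0).tolist())
E
```

```text
clock: 28.85
position: [0.5972, -0.1275, 0.1874]
tool_rot: [3.142, -0.001, 3.043]
force: [0.3, 0.3, -0.3]
grip_width: 0.0596
finger_force: 0.0
clock: 29.6
position: [0.6767, -0.1355, 0.1862]
tool_rot: [-3.142, -0.001, 3.043]
force: [-1.0, 0.8, 0.3]
grip_width: 0.0599
finger_force: 0.0
side blue [267, 164, 19, 13, 132] x,y 2/50/98% at z24: [[13.0, -23.0], [46.0, 2.0], [64.0, 28.0]]
scene blue [218, 249, 26, 24, 291] x,y 2/50/98% at z24: [[13.0, -27.0], [46.0, -0.0], [65.0, 25.0]]
lifter 0.61 [245.6, 75.8, 21.5, 84.9] [ 0.61  -0.128  0.03 ]
red 442 249 265 91 117
expected handle box [[256.0, 105.0], [256.0, 103.0]]
pad 0.94 [222.7, 53.5, 80.6, 121.0] [ 0.602 -0.123  0.006]
pad 0.93 [79.2, 111.0, 91.9, 112.2] [ 0.652 -0.293  0.006]
```

```bash
python3 -c "
from workcell import job_done; print(job_done())"
```

```text
the job is handed in; nothing more can be done
None
```

I've handed the job in at about 30 s on the robot clock. By my camera measurements the carrier lies flat and blue face up in the far bay, its centre about 40 mm past the ridge's near face, and the lifter stands released and upright on its cork pad. The judge returned no verdict.

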